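Spring the dice drawer by its hidden catch

TASK

The dice drawer in the wooden games riser has no handle: its hidden catch is a flush push plate set somewhere in the long black strip in the riser's top. With shut fingertips feel along the strip for the place that gives, press it in there until the drawer springs out by itself, then let the plate come back up and move clear. Do not touch the drawer, and leave the knight, steel cup, pebble, pink die, card box and paint pot where they stand.

Things in the scene. Friction and masses are not known exactly. Their poses are not given: they have to be found in the camera images.
- riser: Fixed low wooden riser (monitor-stand type), 260 mm along its x, 510 mm along its y, 95 mm high. Origin: centre of its underside, on the shelf; z up; its front, with the drawer, faces its own -x. A black strip is let into its top.
- strip_mid (a point): Centre of the black strip's face, axes as the riser's. Strip: 50 mm wide (x), 220 mm long (y), rigid, 2 mm below the wooden top, 93 mm above the shelf. The catch plate in it, nearly black too, is 49 mm (x) by 60 mm (y), its face dished 2 mm below the strip's. It lies on the strip's centre line, its centre anywhere from y = -70 to +70 mm: not given, to be felt or seen.
- catch (a joint): How far the catch plate is pressed straight down, m: 0 at rest, 0.007 fully in. A spring lifts it back: about 1.7 N to start it moving, under 5 N fully in. From about 4 mm on it lets the drawer go. A fingertip resting partly on the rigid strip or wood cannot press it.
- drawer (a joint): How far the drawer (grey front 304 mm wide, middle of the riser's front face) has come out along the riser's -x, m: 0 shut and caught, 0.040 sprung fully out. Once the catch lets go a spring drives it out in under half a second; it stays out.
- knight: Painted lead knight miniature on a 28 mm round base, 42 mm high, loose. Origin: centre of its underside; z up. Stands on the riser's top behind the strip (0.10 m or more beyond the strip's centre line).
- dice_cup: Open stainless steel shot glass used as a dice cup, 48 mm across, 58 mm high, loose. Origin: centre of its underside; z up. Stands on the riser's top behind the strip, like the knight.
- pebble: Smooth grey river pebble, 33 mm across, 13 mm high, loose. Origin: centre of its underside; z up. Lies on the riser's top behind the strip, like the knight.
- pink_die: Neon pink acrylic die, 22 mm, loose, on the front left part of the riser's top, beyond the end of the strip. Origin: centre of its underside; z up.
- deck_box: Blue card box, 92 x 66 x 34 mm high, loose, on the shelf to the left of the riser. Origin: centre of its underside; z up.
- paint_pot: Small green paint jar with white cap, 32 mm across, 42 mm high, loose, on the shelf to the right of the riser. Origin: centre of its underside; z up.

How it is judged:
By the outcome, as a careful person would: the job done as asked, in the order asked, and still so for the second after the job is handed in, with the robot touching nothing.
It also fails if it takes over 58 s, if anything falls off the work surface, if the arm or the gripper's body presses on something with over 40 N, if the wrist force passes 120 N, or if a joint passes its speed limit or range.

ROBOT

A 6-joint arm with a two-finger parallel gripper is mounted at the origin on the work surface. World frame = base frame: x ahead of the robot, y to its left, z up, the work surface at z = 0. Lengths are in mm, angles in rad, forces in N, time in s.
With the tool pointing down it reaches from about 300 to 825 mm from the base axis. Payload 5.4 kg.
Tool frame: the origin (TCP) lies at the very end of the fingers, on their centre line; the grasp point (between the pads) lies 19 mm behind it; y points along the fingers, x is the direction in which the jaws open and shut, and the axes are right-handed (so a half turn about y gives the same grasp; the last joint's range is limited). The gripper opens to 92 mm and grips with 3 to 60 N. Pads are 20 mm wide; open, the fingers measure 128 mm over their backs; the gripper's body (75 mm by 189 mm) begins 69 mm behind the grasp point.
Start: joints at [-1.316, 0.158, 1.597, -0, 1.386, -0.21], TCP at [257.715, -513.993, 214.601] pointing down, gripper open.
Joint ranges: [-2.91, 2.91], [-0.94, 2.29], [0.18, 2.7], [-1.29, 4.43], [0.17, 2.64], [-3, 3]. Speed limits (rad/s): [2.57, 2.57, 3.14, 3.14, 3.14, 3.14].

INTERFACE

Orientations are given as a unit quaternion [x, y, z, w].
In Python, from rig import manip, eyes, spotter gives the robot as it stands. The module is installed in compiled form; this text tells all that it offers.
- The arm moves only by the tool servo_tool, never from a script. Its argument "rows" is a list of rows, each an object of numbers: "dx", "dy", "dz": the shift along the world's x, y, z scaled (see below); "ax", "ay", "az": the turn, a rotation vector about the world's x, y, z scaled (see below); "fingers": the closure, from -1 (fully open) to 1 (shut), so that 0 is half open. In form: [{"dx": .., "dy": .., "dz": .., "ax": .., "ay": .., "az": .., "fingers": ..}, ...]. A call has 1 to 12 rows; each row is the pose to reach, as a shift and turn from the pose commanded when the call began; what a row does not reach only later rows make up. The controller multiplies each number of a shift by 0.2 m and each number of a turn by 0.5 rad. A row lasts 1/8 s, in which the tool goes at most 62.5 mm and 10.7 degrees, less where a joint would pass 70% of its speed; a pose out of reach is approached as far as the arm can. A call with a number of a shift or a turn outside -1 to 1 is refused whole. A call with a gripper value outside its range is refused whole. The fingers move at their own pace and stop on an object; "force" is the grip in N (left out, the last holds). Time passes only in rows, so rows that repeat a pose let the fingers close. It gives the time, the measured TCP pose, the force and the opening at its end, in the units of the state.
- manip.read_state(): the state, without advancing time (a new reading comes with each control period).
- eyes.snapshot(name): name is "scene" or "top" or "wrist"; returns (picture, depth): 420x560x3 uint8, blue, green, red; 420x560 float32, mm along the optical axis (not along the pixel's ray), 0 where there is no reading.
- eyes.camera_info(name): a dict with "fx", "fy", "cx", "cy" (pixels), "view" (4x4, takes a point from world to camera coordinates). Camera axes: x right, y down, z forward; pixel columns grow to the right and rows downward; lengths in mm; the calibration is good to about 2 mm. A picture is of the moment at which its call begins: read the wrist's pose just before it. camera_info takes no time and is no camera call; for the wrist camera it gives the pose at the moment of the call.
- manip.finish_job(): hands the job in, once; it reports no verdict.
Trained networks look in the newest picture that a camera, given by its name, has taken for a name from the list of things; names that differ only in an ending like _2 or _b are one class to them, and where a whole thing is asked for, a point or a joint stands for the part that bears it (a point fixed in the world has none). Each returns a list of dicts, best first, with "conf" (0 to 1); they miss things now and then, are a little off and sometimes report something else, mostly with a low value. They report only what shows in the picture. A call takes as long as a camera call.
- spotter.look_for(camera, name): "xyz" ([x, y, z] in mm, in world coordinates, good to about 4 mm: the middle of the surface that is visible of it).
- spotter.pinpoint(camera, name): "xyz" ([x, y, z] in mm, in world coordinates, good to about 4 mm: a listed point, or the origin of a listed thing).
The state is a dict: "time_s": time; "joints": joint angles; "qd": joint speeds; "effort": joint torques, N m; "tcp_pos": TCP position; "orientation": TCP orientation; "wrist_force": force on the tool from outside, world axes, zero at the start; "torque": the same for the moment, N m; "finger_gap": opening from 0.0 (shut) to 1.0 (fully open).
Only numpy, scipy, OpenCV 4.12 (cv2) and the standard library are available. Lean on these libraries where they do the work, as an engineer would, in place of code of your own. Each camera call takes 0.05 s, during which the arm holds its last target.

## Working session

There is one attempt and no reset: what is moved stays moved. The work goes in short steps, Python scripts to look and compute and a tool call to move; the robot and the scene stay as the last step left them, time stands still between calls to the robot, and variables do not carry over. Pictures are saved under pics/ and viewed, and the job is handed in when it is done.

Besides the shell and the picture viewer there is one more tool, called after "Request:" in YAML: its name, and indented under it one key for each argument. servo_tool: Moves the arm, as the interface text tells. Its arguments: {"type":"object","properties":{"rows":{"type":"array"},"force":{"type":"number"}},"required":["rows"]}

```bash
mkdir -p pics; python3 - <<'E'
from rig import manip, eyes, spotter
import cv2
print(manip.read_state())
for c in("top","scene"):
    p,d=eyes.snapshot(c); cv2.imwrite(f"pics/{c}0.png",p)
    for n in ("strip_mid","catch","riser","knight","dice_cup","pebble","pink_die","drawer"):
        try:
            f=spotter.pinpoint if n not in("catch","drawer") else spotter.look_for
            print(c,n,f(c,n)[:2])
        except Exception as e: print(c,n,e)
E
```

```text
{'time_s': 0.0, 'joints': array([-1.31610544e+00,  1.59043382e-01,  1.59823847e+00, -2.46442146e-05,
        1.38620031e+00, -2.10094472e-01]), 'qd': array([-0.00030038, -0.0021024 , -0.00040282, -0.0002344 ,  0.000138  ,
       -0.00138995]), 'effort': array([ 2.46644349e-04, -3.85563076e+01, -3.22114348e+01,  7.01507949e-02,
        3.76504264e-02, -1.55880930e-04]), 'tcp_pos': array([ 257.54624746, -513.38692211,  213.61898872]), 'orientation': array([-0.60125737,  0.37189298, -0.37091555,  0.60216845]), 'wrist_force': array([0.0609478 , 0.11142624, 0.18923029]), 'torque': array([-0.00759135,  0.01095236,  0.05260387]), 'finger_gap': 1.0020220709805479}
top strip_mid [{'xyz': [515.9, 25.9, 95.9], 'conf': 0.58}]
top catch [{'xyz': [514.5, 36.8, 87.9], 'conf': 0.85}]
top riser [{'xyz': [558.3, 24.5, -4.3], 'conf': 0.82}]
top knight [{'xyz': [656.7, 161.0, 95.5], 'conf': 0.42}]
top dice_cup [{'xyz': [625.0, 3.3, 92.6], 'conf': 0.82}]
top pebble [{'xyz': [609.7, -150.9, 95.6], 'conf': 0.62}]
top pink_die [{'xyz': [498.8, 206.4, 91.5], 'conf': 0.39}]
top drawer []
scene strip_mid [{'xyz': [515.8, 30.1, 93.3], 'conf': 0.76}]
scene catch [{'xyz': [519.7, 40.2, 92.3], 'conf': 0.56}]
scene riser [{'xyz': [553.0, 25.2, -2.5], 'conf': 0.86}]
scene knight [{'xyz': [654.1, 158.7, 93.6], 'conf': 0.68}]
scene dice_cup [{'xyz': [623.2, 4.4, 96.8], 'conf': 0.93}]
scene pebble [{'xyz': [617.2, -152.6, 95.9], 'conf': 0.7}]
scene pink_die [{'xyz': [502.6, 203.6, 90.0], 'conf': 0.61}]
scene drawer []
```

View pics/top0.png

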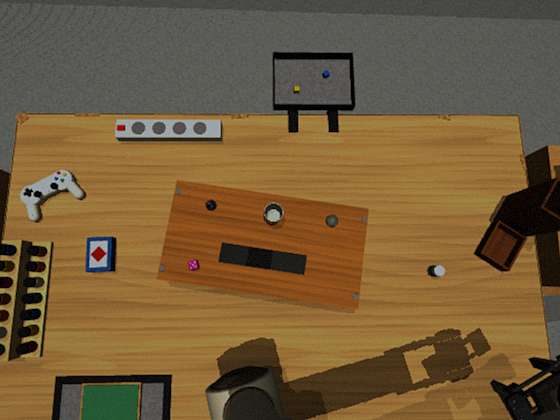

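View pics/scene0.png

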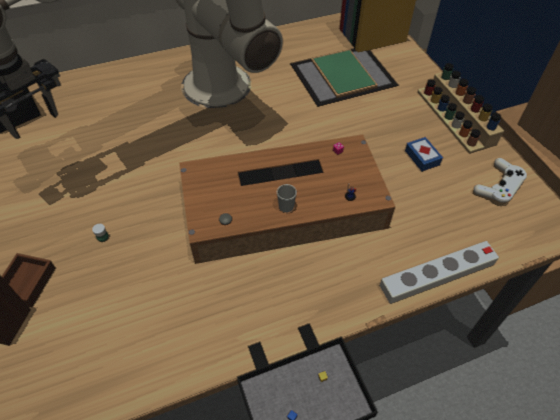

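The top view shows the strip from about (219,254) to (306,264), with a darker patch at columns 247–272. I'll measure both the strip and the patch.

```bash
cat > h.py <<'E'
import numpy as np
from rig import manip,eyes,spotter
def toworld(c,u,v,z):
    i=eyes.camera_info(c);V=np.array(i["view"]);R,t=V[:3,:3],V[:3,3]
    o=-R.T@t; r=R.T@np.array([(u-i["cx"])/i["fx"],(v-i["cy"])/i["fy"],1])
    return o+r*(z-o[2])/r[2]
E
python3 - <<'E'
from h import *
import cv2
for c,roi,blk in (("top",(190,225,330,290),None),("scene",(225,150,335,195),None)):
    p,d=eyes.snapshot(c); x0,y0,x1,y1=roi
    g=p[y0:y1,x0:x1].max(2)
    m=(g<60).astype(np.uint8); n,l,s,ce=cv2.connectedComponentsWithStats(m); k=1+s[1:,4].argmax()
    cn=cv2.findContours((l==k).astype(np.uint8),0,2)[0][0]
    b=cv2.boxPoints(cv2.minAreaRect(cn))+[x0,y0]
    w=np.array([toworld(c,*q,93) for q in b]); print(c,w[:,:2].round(1).tolist(), w.mean(0).round(1))
    e=[np.linalg.norm(w[i]-w[(i+1)%4]) for i in range(4)];print(np.round(e,1)); i=int(np.argmax(e[:2]));v=w[i+1]-w[i];print("angle deg",np.degrees(np.arctan2(v[1],v[0])))
    big=cv2.resize(p[y0:y1,x0:x1],None,fx=5,fy=5,interpolation=cv2.INTER_CUBIC)
    cv2.imwrite(f"pics/{c}z.png",np.clip(big.astype(float)*3,0,255).astype(np.uint8))
    ys,xs=np.where(l==k); vals=p[ys+y0,xs+x0].mean(1); W=np.array([toworld(c,x+x0,y+y0,93) for x,y in zip(xs,ys)])
    ax=v/np.linalg.norm(v); ax=ax if ax[1]>0 else -ax
    sc=(W-w.mean(0))@ax; dep=d[ys+y0,xs+x0]
    I=eyes.camera_info(c);V=np.array(I["view"]);Ri=V[:3,:3];o=-Ri.T@V[:3,3]
    Z=np.array([(o+Ri.T@np.array([(x+x0-I["cx"])/I["fx"],(y+y0-I["cy"])/I["fy"],1])*q)[2] for x,y,q in zip(xs,ys,dep)])
    for a in range(-110,110,10):
        q=(sc>=a)&(sc<a+10)
        print(a,vals[q].mean().round(1),np.median(Z[q]).round(1),end=" | ")
    print()
E
```

```text
top [[508.2, 140.8], [556.1, 134.5], [521.8, -82.5], [474.2, -74.1]] [515.1  29.7  93. ]
[ 48.3 219.6  48.3 217.6]
angle deg -98.99626586538842
-110 27.0 93.0 | -100 27.5 92.7 | -90 28.2 92.8 | -80 28.9 93.3 | -70 28.7 93.3 | -60 28.9 93.2 | -50 28.7 93.3 | -40 28.5 92.6 | -30 24.7 93.0 | -20 13.6 91.2 | -10 13.4 91.3 | 0 14.5 91.2 | 10 13.8 90.5 | 20 14.3 91.1 | 30 15.6 91.0 | 40 26.9 93.1 | 50 26.6 92.8 | 60 25.7 93.0 | 70 26.1 92.9 | 80 25.4 92.1 | 90 25.2 93.0 | 100 23.7 93.1 | 
scene [[473.8, -74.9], [507.1, 145.5], [552.5, 131.6], [518.8, -83.8]] [513.   29.6  93. ]
[222.9  47.5 218.   45.8]
angle deg 81.42422036797848
-110 27.6 93.8 | -100 24.8 94.5 | -90 24.5 93.3 | -80 25.9 93.2 | -70 24.7 94.4 | -60 25.6 93.8 | -50 24.4 94.2 | -40 24.7 93.9 | -30 25.5 93.7 | -20 30.4 92.0 | -10 30.2 92.3 | 0 30.8 91.3 | 10 30.3 92.0 | 20 30.5 91.9 | 30 28.4 91.5 | 40 24.8 93.5 | 50 24.9 93.9 | 60 24.6 93.8 | 70 25.1 94.3 | 80 25.2 93.9 | 90 25.1 93.7 | 100 27.0 93.3 |
```

```bash
python3 - <<'E'
import cv2,numpy as np
a=cv2.imread("pics/topz.png");b=cv2.imread("pics/scenez.png")
w=max(a.shape[1],b.shape[1]);f=lambda x:cv2.copyMakeBorder(x,0,0,0,w-x.shape[1],0)
cv2.imwrite("pics/both.png",np.vstack([f(a),f(b)]))
E
```

```text
(no output)
```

View pics/both.png

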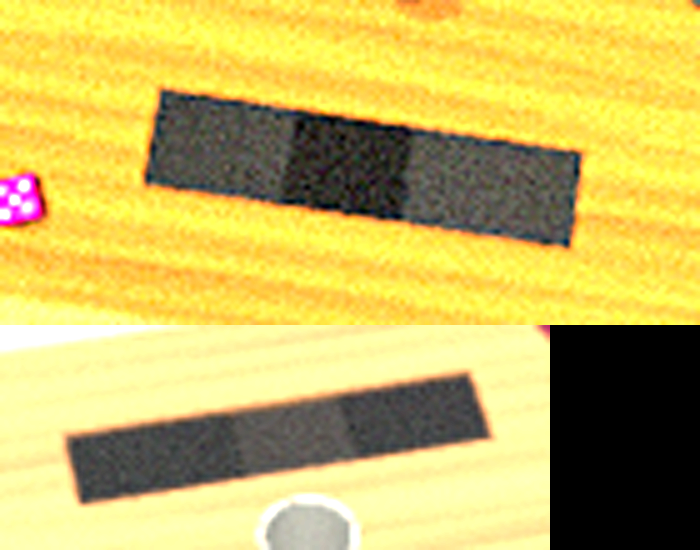

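The dished plate shows in both views. It is about 2 mm lower, from y ≈ −21 to +39 along the strip. Next I'll work out the move.

```bash
python3 - <<'E'
from h import *
from scipy.spatial.transform import Rotation as R
s=manip.read_state(); M=R.from_quat(s["orientation"]).as_matrix();print(M.round(3))
x=M[:,0]; yaw=np.degrees(np.arctan2(x[1],x[0])); print("yaw x",yaw)
for t in (81.2,-98.8):
    dlt=(t-yaw+180)%360-180; print(t,"turn deg",dlt,"az total",np.radians(dlt)/.5)
tgt=np.array([515.5,37.5]); print((tgt-s["tcp_pos"][:2])/200, s["tcp_pos"][2])
E
```

```text
[[ 0.448  0.     0.894]
 [-0.894 -0.     0.448]
 [ 0.    -1.     0.   ]]
yaw x -63.36745404878944
81.2 turn deg 144.56745404878944 az total 5.046356128753966
-98.8 turn deg -35.43254595121056 az total -1.2368291784256207
[1.28886308 2.75745232] 214.62032087890236
```

Request:
servo_tool:
  rows:
    - {"dx": 0.11, "dy": 0.23, "dz": 0, "ax": 0, "ay": 0, "az": -0.1, "fingers": 1}
    - {"dx": 0.22, "dy": 0.46, "dz": 0, "ax": 0, "ay": 0, "az": -0.2, "fingers": 1}
    - {"dx": 0.33, "dy": 0.69, "dz": 0, "ax": 0, "ay": 0, "az": -0.3, "fingers": 1}
    - {"dx": 0.43, "dy": 0.92, "dz": 0, "ax": 0, "ay": 0, "az": -0.412, "fingers": 1}
    - {"dx": 0.43, "dy": 0.92, "dz": 0, "ax": 0, "ay": 0, "az": -0.412, "fingers": 1}
  force: 20

```text
time_s: 1.62
tcp_pos: [344.7, -327.6, 214.7]
orientation: [-0.561, 0.43, -0.43, 0.561]
wrist_force: [1.0, 0.3, 1.0]
finger_gap: 0.479
```

Request:
servo_tool:
  rows:
    - {"dx": 0.11, "dy": 0.23, "dz": 0, "ax": 0, "ay": 0, "az": -0.1, "fingers": 1}
    - {"dx": 0.22, "dy": 0.46, "dz": 0, "ax": 0, "ay": 0, "az": -0.2, "fingers": 1}
    - {"dx": 0.33, "dy": 0.69, "dz": 0, "ax": 0, "ay": 0, "az": -0.3, "fingers": 1}
    - {"dx": 0.43, "dy": 0.92, "dz": 0, "ax": 0, "ay": 0, "az": -0.412, "fingers": 1}
    - {"dx": 0.43, "dy": 0.92, "dz": 0, "ax": 0, "ay": 0, "az": -0.412, "fingers": 1}

```text
time_s: 2.25
tcp_pos: [430.5, -144.5, 214.7]
orientation: [-0.514, 0.485, -0.486, 0.514]
wrist_force: [-0.3, -0.3, -0.4]
finger_gap: 0.001
```

Request:
servo_tool:
  rows:
    - {"dx": 0.11, "dy": 0.23, "dz": 0, "ax": 0, "ay": 0, "az": -0.1, "fingers": 1}
    - {"dx": 0.22, "dy": 0.46, "dz": 0, "ax": 0, "ay": 0, "az": -0.2, "fingers": 1}
    - {"dx": 0.33, "dy": 0.69, "dz": 0, "ax": 0, "ay": 0, "az": -0.3, "fingers": 1}
    - {"dx": 0.43, "dy": 0.918, "dz": 0, "ax": 0, "ay": 0, "az": -0.412, "fingers": 1}
    - {"dx": 0.43, "dy": 0.918, "dz": 0, "ax": 0, "ay": 0, "az": -0.412, "fingers": 1}
    - {"dx": 0.43, "dy": 0.918, "dz": 0, "ax": 0, "ay": 0, "az": -0.412, "fingers": 1}

```text
time_s: 3.0
tcp_pos: [515.9, 36.0, 214.4]
orientation: [0.46, -0.537, 0.537, -0.46]
wrist_force: [0.1, -0.8, 0.6]
finger_gap: 0.002
```

Request:
servo_tool:
  rows:
    - {"dx": 0, "dy": 0, "dz": -0.2, "ax": 0, "ay": 0, "az": 0, "fingers": 1}
    - {"dx": 0, "dy": 0, "dz": -0.4, "ax": 0, "ay": 0, "az": 0, "fingers": 1}
    - {"dx": 0, "dy": 0, "dz": -0.55, "ax": 0, "ay": 0, "az": 0, "fingers": 1}
    - {"dx": 0, "dy": 0, "dz": -0.55, "ax": 0, "ay": 0, "az": 0, "fingers": 1}

```text
time_s: 3.5
tcp_pos: [513.4, 36.1, 102.3]
orientation: [-0.461, 0.539, -0.536, 0.458]
wrist_force: [0.3, 0.2, 0.4]
finger_gap: 0.004
```

```bash
python3 - <<'E'
from h import *
import cv2
s=manip.read_state();print(s["tcp_pos"],s["wrist_force"])
c={n:eyes.snapshot(n)[0] for n in("wrist","scene")}
I=eyes.camera_info("wrist");V=np.array(I["view"])
def pr(p):
    q=V[:3,:3]@p+V[:3,3];return (int(I["fx"]*q[0]/q[2]+I["cx"]),int(I["fy"]*q[1]/q[2]+I["cy"]))
a=np.array([.154,.988,0]);b=np.array([.988,-.154,0]);m=np.array([514.5,29.6,93])
w=np.clip(c["wrist"].astype(float)*1.8,0,255).astype(np.uint8)
for e in(-110,-21,39,110):
  for f in(-25,25):
    cv2.circle(w,pr(m+a*e+b*f),3,(0,255,0),1)
cv2.imwrite("pics/w1.png",w)
cv2.imwrite("pics/s1.png",np.clip(cv2.resize(c["scene"][90:260,160:410],None,fx=3,fy=3).astype(float)*1.8,0,255).astype(np.uint8))
E
```

```text
[513.44767933  36.0837907  102.33288331] [0.34932714 0.2119283  0.44469312]
```

View pics/w1.png

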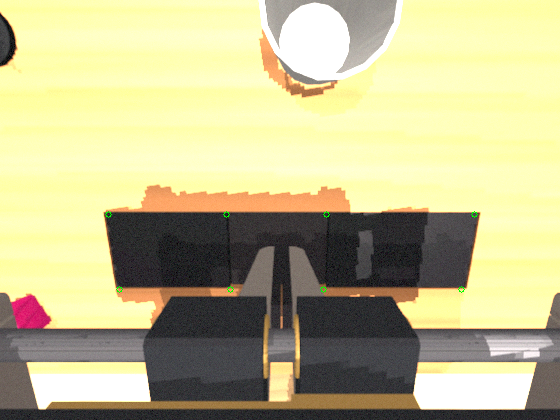

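View pics/s1.png

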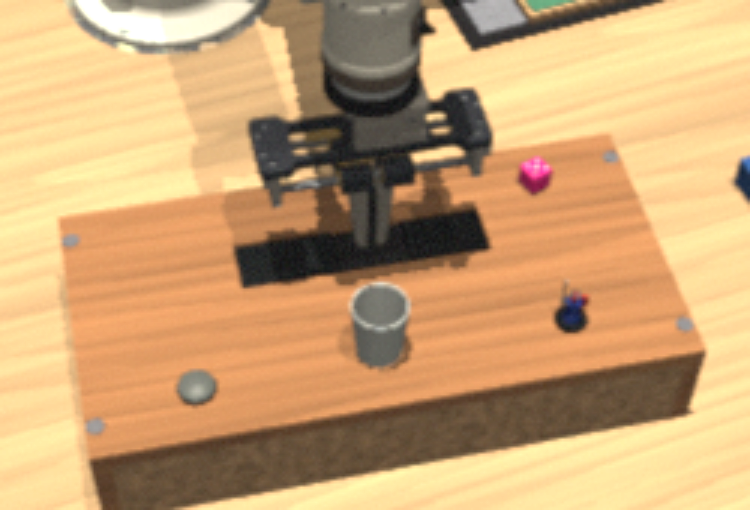

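The overlay agrees with the wrist view: plate seams at columns 228 and 326, fingertips between them at about 283. I'll press straight down in small steps.

Request:
servo_tool:
  rows:
    - {"dx": 0, "dy": 0, "dz": -0.02, "ax": 0, "ay": 0, "az": 0, "fingers": 1}
    - {"dx": 0, "dy": 0, "dz": -0.04, "ax": 0, "ay": 0, "az": 0, "fingers": 1}
    - {"dx": 0, "dy": 0, "dz": -0.05, "ax": 0, "ay": 0, "az": 0, "fingers": 1}
    - {"dx": 0, "dy": 0, "dz": -0.05, "ax": 0, "ay": 0, "az": 0, "fingers": 1}

```text
time_s: 4.1
tcp_pos: [515.6, 37.7, 94.5]
orientation: [-0.46, 0.537, -0.537, 0.46]
wrist_force: [0.0, -0.2, 0.3]
finger_gap: 0.008
```

Request:
servo_tool:
  rows:
    - {"dx": 0, "dy": 0, "dz": -0.01, "ax": 0, "ay": 0, "az": 0, "fingers": 1}
    - {"dx": 0, "dy": 0, "dz": -0.02, "ax": 0, "ay": 0, "az": 0, "fingers": 1}
    - {"dx": 0, "dy": 0, "dz": -0.025, "ax": 0, "ay": 0, "az": 0, "fingers": 1}
    - {"dx": 0, "dy": 0, "dz": -0.025, "ax": 0, "ay": 0, "az": 0, "fingers": 1}

```text
time_s: 4.6
tcp_pos: [515.9, 37.7, 89.8]
orientation: [0.46, -0.537, 0.537, -0.46]
wrist_force: [-0.2, 0.7, 3.5]
finger_gap: 0.005
```

It gives: z is 89.8, below the strip face, with about 3 N on the wrist. I'll press on.

Request:
servo_tool:
  rows:
    - {"dx": 0, "dy": 0, "dz": -0.007, "ax": 0, "ay": 0, "az": 0, "fingers": 1}
    - {"dx": 0, "dy": 0, "dz": -0.014, "ax": 0, "ay": 0, "az": 0, "fingers": 1}
    - {"dx": 0, "dy": 0, "dz": -0.02, "ax": 0, "ay": 0, "az": 0, "fingers": 1}
    - {"dx": 0, "dy": 0, "dz": -0.02, "ax": 0, "ay": 0, "az": 0, "fingers": 1}
    - {"dx": 0, "dy": 0, "dz": -0.02, "ax": 0, "ay": 0, "az": 0, "fingers": 1}

```text
time_s: 5.22
tcp_pos: [515.8, 37.6, 85.6]
orientation: [0.46, -0.537, 0.537, -0.46]
wrist_force: [-0.3, 0.2, 3.4]
finger_gap: 0.004
```

```bash
python3 - <<'E'
from h import *
import cv2
s=manip.read_state();print(s["tcp_pos"],s["wrist_force"])
p=eyes.snapshot("top")[0]
cv2.imwrite("pics/t2.png",np.clip(cv2.resize(p[150:350,140:400],None,fx=3,fy=3).astype(float)*1.8,0,255).astype(np.uint8))
print(spotter.look_for("top","drawer"))
E
```

```text
[515.825724    37.6257116   85.63318705] [-0.30031561  0.2032218   3.43209792]
[{'xyz': [400.9, 46.8, 42.2], 'conf': 0.88}]
```

View pics/t2.png

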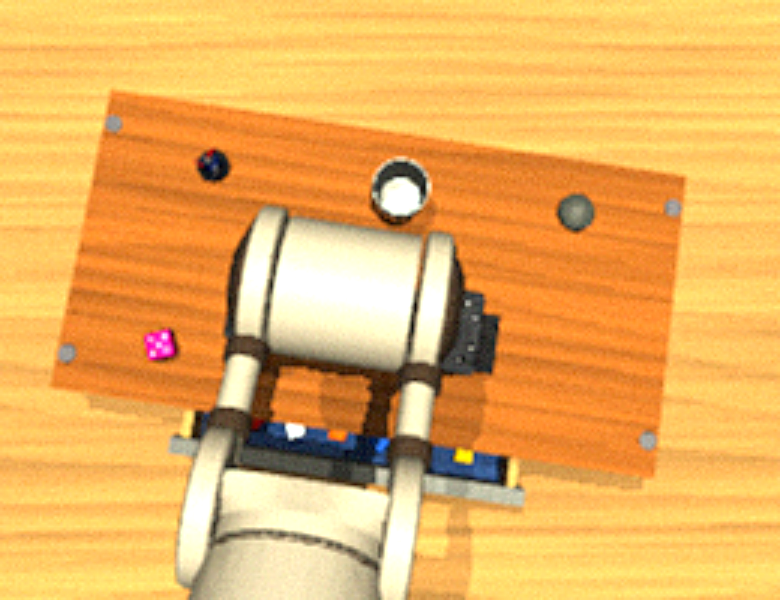

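The drawer has sprung out: its grey front lies along rows ~440–500 in the crop, with the contents showing. Now I'll lift straight off.

Request:
servo_tool:
  rows:
    - {"dx": 0, "dy": 0, "dz": 0, "ax": 0, "ay": 0, "az": 0, "fingers": 1}
    - {"dx": 0, "dy": 0, "dz": 0.02, "ax": 0, "ay": 0, "az": 0, "fingers": 1}
    - {"dx": 0, "dy": 0, "dz": 0.05, "ax": 0, "ay": 0, "az": 0, "fingers": 1}
    - {"dx": 0, "dy": 0, "dz": 0.2, "ax": 0, "ay": 0, "az": 0, "fingers": 1}
    - {"dx": 0, "dy": 0, "dz": 0.4, "ax": 0, "ay": 0, "az": 0, "fingers": 1}
    - {"dx": 0, "dy": 0, "dz": 0.65, "ax": 0, "ay": 0, "az": 0, "fingers": 1}
    - {"dx": 0, "dy": 0, "dz": 0.65, "ax": 0, "ay": 0, "az": 0, "fingers": 1}

```text
time_s: 6.2
tcp_pos: [518.2, 37.1, 220.2]
orientation: [0.458, -0.534, 0.539, -0.462]
wrist_force: [0.3, 0.1, 0.8]
finger_gap: 0.004
```

Request:
servo_tool:
  rows:
    - {"dx": -0.1, "dy": -0.25, "dz": 0, "ax": 0, "ay": 0, "az": 0, "fingers": 1}
    - {"dx": -0.2, "dy": -0.5, "dz": 0, "ax": 0, "ay": 0, "az": 0, "fingers": 1}
    - {"dx": -0.3, "dy": -0.75, "dz": 0, "ax": 0, "ay": 0, "az": 0, "fingers": 1}
    - {"dx": -0.4, "dy": -1, "dz": 0, "ax": 0, "ay": 0, "az": 0, "fingers": 1}
    - {"dx": -0.4, "dy": -1, "dz": 0, "ax": 0, "ay": 0, "az": 0, "fingers": 1}

```text
time_s: 6.82
tcp_pos: [433.8, -164.6, 214.2]
orientation: [-0.459, 0.539, -0.537, 0.458]
wrist_force: [-0.0, 0.4, -0.0]
finger_gap: 0.004
```

Request:
servo_tool:
  rows:
    - {"dx": -0.1, "dy": -0.25, "dz": 0, "ax": 0, "ay": 0, "az": 0, "fingers": 1}
    - {"dx": -0.2, "dy": -0.5, "dz": 0, "ax": 0, "ay": 0, "az": 0, "fingers": 1}
    - {"dx": -0.3, "dy": -0.75, "dz": 0, "ax": 0, "ay": 0, "az": 0, "fingers": 1}
    - {"dx": -0.4, "dy": -1, "dz": 0, "ax": 0, "ay": 0, "az": 0, "fingers": 1}
    - {"dx": -0.4, "dy": -1, "dz": 0, "ax": 0, "ay": 0, "az": 0, "fingers": 1}
    - {"dx": -0.4, "dy": -1, "dz": 0, "ax": 0, "ay": 0, "az": 0, "fingers": 1}
    - {"dx": -0.4, "dy": -1, "dz": 0, "ax": 0, "ay": 0, "az": 0, "fingers": 1}

```text
time_s: 7.7
tcp_pos: [356.5, -360.7, 215.2]
orientation: [-0.461, 0.537, -0.536, 0.461]
wrist_force: [0.3, 0.6, 0.1]
finger_gap: 0.005
```

```bash
python3 - <<'E'
from h import *
import cv2
s=manip.read_state();print(s["time_s"],s["tcp_pos"],s["wrist_force"])
p,d=eyes.snapshot("top")
cv2.imwrite("pics/t3.png",np.clip(cv2.resize(p[150:350,140:400],None,fx=3,fy=3).astype(float)*1.8,0,255).astype(np.uint8))
for n in("drawer","catch","knight","dice_cup","pebble","pink_die","deck_box","paint_pot"): print(n,(spotter.look_for if n in("drawer","catch") else spotter.pinpoint)("top",n)[:1])
old=cv2.imread("pics/top0.png")
for n,(u,v) in dict(knight=(211,205),cup=(274,214),pebble=(332,221),die=(193,265),box=(100,254),pot=(437,271)).items():
    q=np.s_[v-22:v+22,u-22:u+22]
    print(n,cv2.phaseCorrelate(cv2.cvtColor(old[q],6).astype(np.float64),cv2.cvtColor(p[q],6).astype(np.float64),cv2.createHanningWindow((44,44),cv2.CV_64F)))
I=eyes.camera_info("top");V=np.array(I["view"]);R=V[:3,:3];o=-R.T@V[:3,3]
def patch(P):
    q=R@P+V[:3,3];u=int(I["fx"]*q[0]/q[2]+I["cx"]);v=int(I["fy"]*q[1]/q[2]+I["cy"])
    return np.median([(o+R.T@np.array([(x-I["cx"])/I["fx"],(y-I["cy"])/I["fy"],1])*d[y,x])[2] for x in range(u-5,u+6) for y in range(v-5,v+6)])
a=np.array([.154,.988,0]);m=np.array([514.5,29.6,93])
print("plate z",patch(m+9*a),"strip",patch(m-65*a),patch(m+75*a))
E
```

```text
7.7 [ 356.50142786 -360.70027102  215.189144  ] [0.29562231 0.55206241 0.14748777]
drawer [{'xyz': [403.1, 45.6, 29.1], 'conf': 0.67}]
catch [{'xyz': [513.7, 38.9, 86.5], 'conf': 0.74}]
knight [{'xyz': [655.8, 162.6, 95.6], 'conf': 0.63}]
dice_cup [{'xyz': [624.3, 2.4, 97.5], 'conf': 0.53}]
pebble [{'xyz': [609.0, -155.1, 95.0], 'conf': 0.41}]
pink_die [{'xyz': [501.0, 204.9, 91.4], 'conf': 0.58}]
deck_box [{'xyz': [531.4, 467.3, -0.6], 'conf': 0.67}]
paint_pot [{'xyz': [482.3, -442.9, -1.2], 'conf': 0.45}]
knight ((0.5441586216543222, 0.5566657947461273), 0.9533095566786456)
cup ((0.487885794734332, 0.5148906182203383), 0.9562978896795233)
pebble ((0.37844679782152824, 0.4873644547764151), 0.9675264281156798)
die ((0.48044820687154655, 0.456074995550523), 0.9439520598298429)
box ((0.43027238606828533, 0.5806775375384419), 1.0254703587042027)
pot ((0.4327567058947075, 0.5790532700336399), 0.9558187094621038)
plate z 90.79264580196991 strip 92.9903406960974 93.15371281782848
```

View pics/t3.png

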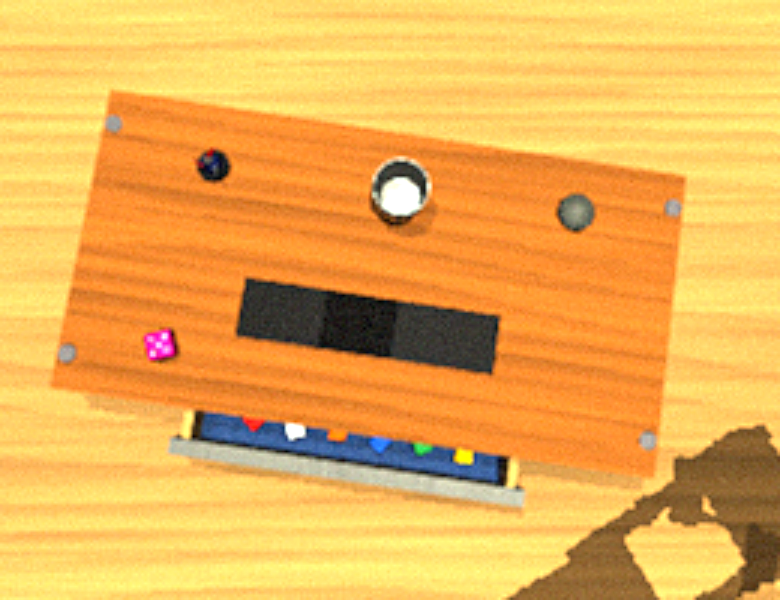

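The drawer is out and the plate is back up. All six things show the same ~0.5 px offset, which is a correlation artefact, so none has moved.

```bash
python3 -c "
from rig import manip
print(manip.finish_job())"
```

```text
the job is handed in; nothing more can be done
None
```

The drawer is out and the job is handed in, after about 8 s of the 58 s allowed. I found the catch plate by sight, not by feeling along the strip: it shows as a patch about 2 mm lower, centred about 8–9 mm to the +y side of the strip's centre. I then pressed there with shut fingertips. The plate gave at about 91 mm height, with roughly 3.5 N on the wrist, and I pressed it about 5 mm in. The drawer sprang out by itself, and I lifted straight off and moved clear.

- **Drawer:** the last top view shows it standing open with its contents visible. I did not measure how far out it came.
- **Plate:** it is back up, measuring 90.8 mm against 93.0 mm for the strip, which is its resting 2 mm dish.
- **Loose things:** none of the six moved between the first and last pictures. The image comparison showed the same half-pixel shift for all of them, which I took as an artefact of the method.
- **Robot:** the wrist force was back to noise level before handing in.

The network's plate height was off (86.5 mm, 87.9 mm at the start), and I used the depth reading instead.

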